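Dock a sample carrier in the code reader

TASK

First turn the sample pot in its socket until the raised plate on its side squarely faces the reader's window, and let go of it. Then slide the carrier plate along the rails towards the reader, without lifting it, until it drops onto the hidden dowels, and press its knob down until the sprung pad is fully down. Finish while still holding the knob down, with the pot standing in its socket and facing the window, and leave the other things where they are.

Things in the scene. Friction and masses are not known exactly. Their poses are not given: they have to be found in the camera images.
- nest: Fixed reader nest: base plate 265x126x12 mm (x -125 to 140), two side rails (x -125 to 90, inner faces y +-51.5, tops z 44, rear end open), reader block at the front (x 95 to 140, y +-35, top z 118), low front stop (x 86, top z 26). Origin: on the worktop; x runs along the rails to the reader (roughly to the robot's right), z up. Three 12 mm dowels hidden under the carrier, tops at z 30.
- window (a point): Middle of the reader's window, on the reader block's face towards the carrier: nest x 91, y 0, z 83 mm; axes as the nest's.
- carrier: Loose aluminium plate 150 (x) x 100 (y) x 18 mm, 0.3 kg, 1.5 mm play in the rails. Origin: centre of underside; axes as the nest's. Rides on the dowel tops (underside at nest z 30) until its blind bores (2 mm play) meet them: it falls 8 mm (nest z 22); pressed home: z 18. The dowels' place differs per start: it drops with its origin somewhere at nest x -8 to +8 mm, 22 to 48 mm on.
- rear_edge (a point): Middle of the carrier's rear edge face (carrier x -75, y 0, z 9 mm): 2 to 5 N here, from shut fingers lowered between the rails behind it, slides the carrier.
- knob_top (a point): Centre of the top of the carrier's round knob (carrier x -42, y 0, z 40 mm; 24 mm wide, top 22 mm above the plate), where it is pressed.
- pot: Loose steel sample pot, 42 mm diameter, 70 high, 0.15 kg, in the carrier's socket ring (carrier x 25, outside 55 mm, 10 high, 2 mm play); foot 18 mm above carrier underside. Origin: foot centre; +x points out through the raised plate (18x22 mm, 2.5 proud, 15 to 37 mm up); a rib on the lid points likewise. Grip the round lid, 48 to 70 mm up. Starts turned any way but over 45 degrees off the window.
- press_pad (a joint): Travel of the sprung pad under the carrier, in m: 0 up, 0.004 fully down. With carrier and pot resting on it it stays up; it takes about 7 to 10 N more on the knob to push it to its solid stop.
- specimen: Bystander: round specimen in a dark moulded mount, 30 mm in diameter, 22 mm high, standing on the 5 mm balance mat left of the nest. Origin: centre of its underside.
- offcut: Bystander: steel bar offcut, 25 mm in diameter, 30 mm high, standing beyond the reader block. Origin: centre of its underside.
- test_block: Bystander: flat round steel test block, 55 mm in diameter, 15 mm high, beyond the reader block. Origin: centre of its underside.

How it is judged:
On the way, in this order (a step that is already met when the one before it is completed fails the run):
1. the pot's raised plate faces the window (within about 12 degrees), the pot is let go, and the carrier still rides on the dowel tops (x of window in the frame of pot above 0.03 m and y of window in the frame of pot between -0.021 and 0.021 m and contact force between the fingers and pot below 0.2 N and z of carrier in the frame of nest above 0.027 m), for 0.2 s.
2. the carrier has dropped onto the dowels and lies level (z of carrier in the frame of nest below 0.024 m and angle between carrier's own z axis and vertical below 0.05 rad), for 0.2 s.
At the end, for the whole second after the job is handed in: Carrier level on the dowels, underside below nest z 20.5 mm, fingers pressing it with over 3 N, pad over 3 mm down; pot untouched, upright on its socket floor, the window less than 16 mm to the side of the line straight out of its raised plate (about 13 degrees) (value of joint press_pad above 0.003 m and contact force between the fingers and carrier above 3 N and z of carrier in the frame of nest below 0.0205 m and angle between carrier's own z axis and vertical below 0.05 rad and z of pot in the frame of carrier below 0.021 m and angle between pot's own z axis and vertical below 0.1 rad and contact force between the fingers and pot below 0.2 N and x of window in the frame of pot above 0.03 m and y of window in the frame of pot between -0.016 and 0.016 m); the arm keeps its last pose, push and grip.
It fails at once if the carrier is lifted more than 12 mm above the dowel tops (z of carrier in the frame of nest above 0.042 m).
It fails at once if the pot is tipped by more than 0.4 rad (angle between pot's own z axis and vertical above 0.4 rad).
It fails at once if a bystander is moved by more than 30 mm (distance of any of specimen, offcut, test_block from where it was at the start of the episode above 0.03 m).
It also fails if it takes over 61 s, if anything falls off the work surface, if the arm or the gripper's body presses on something with over 40 N, if the wrist force passes 120 N, or if a joint passes its speed limit or range.

ROBOT

A 6-joint arm with a two-finger parallel gripper is mounted at the origin on a cart in front of the work surface, level with it; the furniture and walls round the work are solid. World frame = base frame: x ahead of the robot, y to its left, z up, the work surface at z = 0. Lengths are in m, angles in rad, forces in N, time in s.
With the tool pointing down it reaches from about 0.325 to 0.775 m from the base axis. Payload 5.5 kg.
Tool frame: the origin (TCP) lies midway between the tips of the shut fingers; the grasp point (between the pads) lies behind it (bot.grasp_offset is the z of the grasp point in the tool frame, in m); z points along the fingers, y is the line along which they close (so a half turn about z gives the same grasp; the last joint's range is limited). The gripper opens to 85 mm and grips with 20 to 120 N. Pads are 22 mm wide; open, the fingers measure 114 mm over their backs; the gripper's body (76 mm by 85 mm) begins 54 mm behind the grasp point. The pads swing forward as they close: fully open they stand 13 mm farther back than shut.
Start: joints at [1.291, 0.091, 1.231, -0, 1.82, -0.057], TCP at [0.133, 0.585, 0.231] pointing down, gripper open.
Joint ranges: [-2.87, 2.87], [-0.86, 2.18], [0.17, 2.46], [-1.51, 4.65], [0.06, 2.69], [-2.65, 2.65]. Speed limits (rad/s): [2.57, 2.57, 3.01, 3.14, 3.14, 3.14].

INTERFACE

Orientations are given as a 3x3 rotation matrix whose columns are the frame's x, y, z axes.
In Python, from rig import bot gives the robot as it stands.
- The arm moves only by the tool inch_along, called after "Request:" by a JSON object that holds its "name" and its "arguments". Schema: {"type":"object","properties":{"moves":{"type":"array","items":{"type":"object","properties":{"pos":{"type":"array","items":{"type":"number"},"minItems":3,"maxItems":3},"rot":{"type":"array","items":{"type":"number"},"minItems":3,"maxItems":3},"finger_gap":{"type":"number"}},"additionalProperties":false,"required":["finger_gap"]},"minItems":1,"maxItems":8},"only":{"type":"string"},"quiet":{"type":"boolean"},"lines":{"type":"string"}},"required":["moves"],"additionalProperties":false}. moves is a list of rows, 1 to 8 of them, each an object with the fields pos (a list: dx, dy, dz in normalised numbers (1 is 0.4 m)), rot (a list: a rotation vector rx, ry, rz in parts of the range, where 1.0 means 2 rad), finger_gap (the opening from 0.0 (shut) to 1.0 (fully open)); a field left out counts as zero (the opening has to be given); each row is the pose to reach, as a shift and turn from the pose commanded when the call began, along the tool's axes at that moment; what a row does not reach only later rows make up. A row lasts 1/10 s, in which the tool goes at most 0.05 m and 0.15 rad, less where a joint would pass 70% of its speed; a pose out of reach is approached as far as the arm can. The fingers move at their own pace and stop on an object; the grip force is fixed at half the most. Time passes only in rows, so rows that do not move let the fingers close. The tool returns the time, the measured TCP pose, the force, the opening and the grip force at its end. only (a regular expression) keeps the lines of the reply that match it, lines (a string "A,B") keeps lines A to B, and quiet returns only ok. A shift or turn number past 1, either way, is cut back to 1. Input that does not fit is refused with a message, and nothing moves.
- bot.sense(): the state, without advancing time (a new reading comes with each control period).
- bot.grab_frame(name): name is "side" or "top"; returns the picture (420x560x3 uint8, blue, green, red); there is no depth.
- bot.camera_params(name): a dict with "mtx" (3x3 intrinsics, pixels), "position" and "orientation" of the camera in the world. Camera axes: x right, y down, z forward; pixel columns grow to the right and rows downward; lengths in m; the calibration is good to about 2 mm. A picture is of the moment at which its call begins. camera_params takes no time and is no camera call.
- bot.job_done(): hands the job in; it is judged then, once.
The state is a dict: "t": time; "joint_pos": joint angles; "joint_velocities": joint speeds; "tau": joint torques, N m; "tcp_pos": TCP position; "eef_rot": TCP orientation; "contact_force": force on the tool from outside, world axes, zero at the start; "wrist_torque": the same for the moment, N m; "grip_width": opening from 0.0 (shut) to 1.0 (fully open); "gripper_force": force on a finger pad.
Only numpy, scipy, OpenCV 4.12 (cv2) and the standard library are available. Lean on these libraries where they do the work, as an engineer would, in place of code of your own. Each camera call takes 0.05 s, during which the arm holds its last target. There are 200 camera calls.

## Working session

There is one attempt and no reset: what is moved stays moved. The work goes in short steps, Python scripts to look and compute and a tool call to move; the robot and the scene stay as the last step left them, time stands still between calls to the robot, and variables do not carry over. Pictures are saved under pics/ and viewed, at most 10 in all, crops included, and the job is handed in when it is done.

```bash
ls; mkdir -p pics
```

Run:
```python
from rig import bot
import cv2,numpy as np
np.set_printoptions(precision=4,suppress=True)
s=bot.sense();print(s['t'],s['tcp_pos'],s['eef_rot'],s['contact_force'],bot.grasp_offset)
for n in("side","top"):
    f=bot.grab_frame(n);cv2.imwrite(f"pics/{n}0.png",f);print(n,bot.camera_params(n))
```

```text
pics
rig.py
0.0 [0.1325 0.5849 0.2301] [[-0.9753  0.221  -0.0006]
 [ 0.221   0.9753 -0.002 ]
 [ 0.0001 -0.002  -1.    ]] [-0.3781  0.2296  0.0103] -0.0187
side {'mtx': array([[388.5587,   0.    , 274.3308],
       [  0.    , 388.5587, 209.4413],
       [  0.    ,   0.    ,   1.    ]]), 'position': array([ 0.0352, -0.8821,  0.5351]), 'orientation': array([[ 0.8126, -0.3158,  0.4898],
       [-0.5827, -0.455 ,  0.6734],
       [ 0.0102, -0.8326, -0.5537]])}
top {'mtx': array([[429.9492,   0.    , 281.604 ],
       [  0.    , 429.9492, 218.5129],
       [  0.    ,   0.    ,   1.    ]]), 'position': array([ 0.3944, -0.3068,  0.9334]), 'orientation': array([[ 0.0168, -0.9977,  0.0655],
       [-0.9994, -0.0148,  0.0299],
       [-0.0289, -0.066 , -0.9974]])}
```

View pics/top0.png

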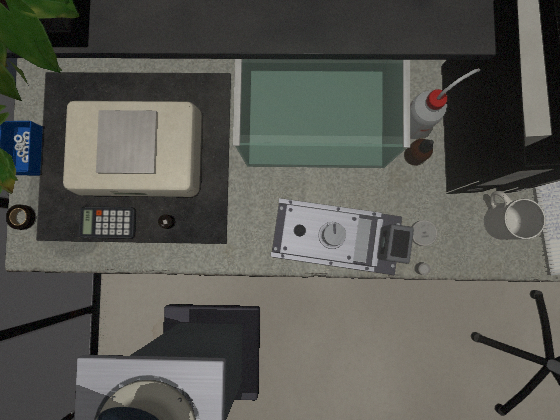

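View pics/side0.png

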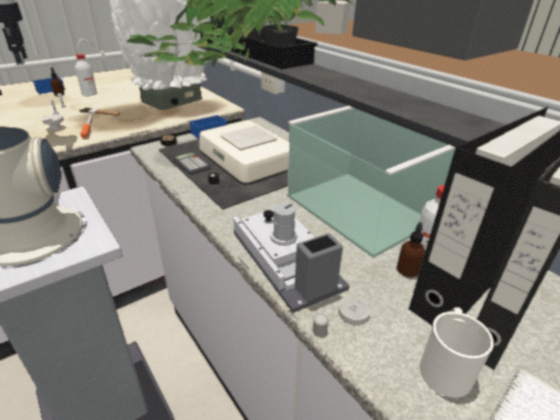

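The top view shows the nest near pixel (340,237), with the knob (dark) at about (300,230), the pot at (332,235) and the reader at (396,243). A tank stands beyond it, with its lower edge at row 165. The side view agrees: pot lid at (285,212), knob (268,215), reader (318,265). I'll enlarge both.

Run:
```python
import cv2,numpy as np
a=cv2.imread('pics/top0.png')[190:282,262:437];b=cv2.imread('pics/side0.png')[180:310,220:370]
cv2.imwrite('pics/topc.png',cv2.resize(a,None,fx=4.5,fy=4.5,interpolation=cv2.INTER_CUBIC))
cv2.imwrite('pics/sidec.png',cv2.resize(b,None,fx=4.5,fy=4.5,interpolation=cv2.INTER_CUBIC))
```

```text
(no output)
```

View pics/topc.png

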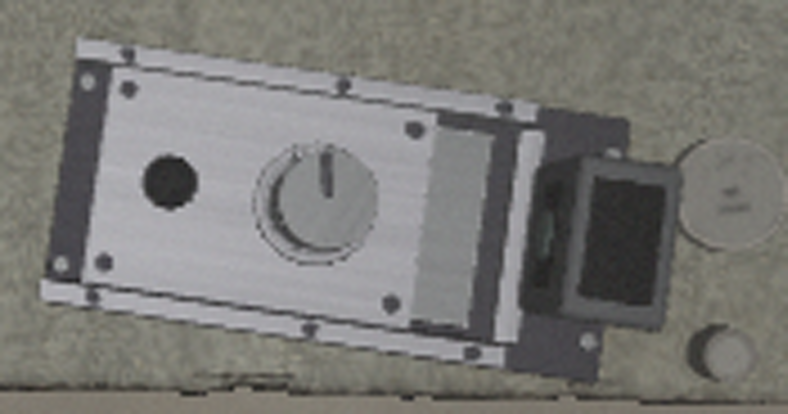

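View pics/sidec.png

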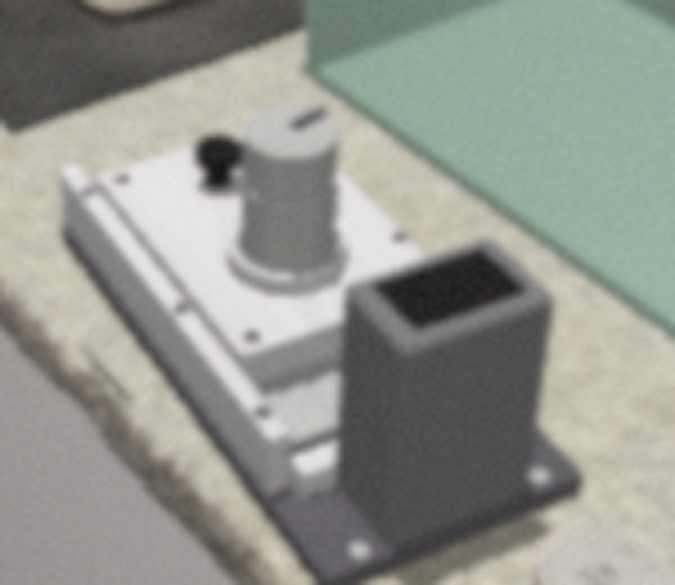

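The top crop shows the lid centre at crop (325,198) with the rib pointing up the image, about 97° anticlockwise of the reader direction. The knob is at (170,182), the carrier screws at about (128,89), (414,130), (104,262) and (391,304), and the rail screws along both rails. In the side crop the lid is at (290,132), the rib end at (325,113), the knob at (218,150), and the carrier screws at (122,179), (398,238) and (251,337).

Create h.py:
```python
from rig import bot
import cv2,numpy as np
np.set_printoptions(precision=4,suppress=True)
P={n:bot.camera_params(n) for n in("top","side")}
def ray(n,uv):
    p=P[n];d=p['orientation']@np.linalg.solve(p['mtx'],[*uv,1.]);return np.array(p['position']),d/np.linalg.norm(d)
def plane(n,uv,z):
    o,d=ray(n,uv);return o+d*(z-o[2])/d[2]
def tri(ut,us):
    A=np.zeros((3,3));b=np.zeros(3);R=[ray('top',ut),ray('side',us)]
    for o,d in R:
        M=np.eye(3)-np.outer(d,d);A+=M;b+=M@o
    X=np.linalg.solve(A,b);return X,[np.linalg.norm(np.cross(X-o,d)) for o,d in R]
def proj(n,X):
    p=P[n];c=p['mtx']@(p['orientation'].T@(np.asarray(X)-p['position']));return c[:2]/c[2]
def blobs(img,k,thr,roi):
    """dark spots: black-hat, centroid in full pixels"""
    x0,y0,x1,y1=roi;g=cv2.cvtColor(img,cv2.COLOR_BGR2GRAY)[y0:y1,x0:x1]
    g=cv2.resize(g,None,fx=4,fy=4,interpolation=cv2.INTER_CUBIC)
    h=cv2.morphologyEx(g,cv2.MORPH_BLACKHAT,cv2.getStructuringElement(cv2.MORPH_ELLIPSE,(k,k)))
    n,_,st,c=cv2.connectedComponentsWithStats((h>thr).astype(np.uint8))
    return [((c[i]+.5)/4-.5+[x0,y0],st[i,2:5]) for i in range(1,n) if 20<st[i,4]<4000]
```

Run:
```python
from h import *
a=cv2.imread('pics/top0.png');b=cv2.imread('pics/side0.png')
for i,r,nm in((a,(262,190,437,282),'top'),(b,(220,180,320,290),'side')):
    print(nm)
    for c,s in blobs(i,61 ,45,r): print(c,s, ((c+.5-r[:2])*4.5).round())
```

```text
top
[335.9663 209.8076] [ 55  20 367] [335.  91.]
[290.0962 209.3388] [ 17  16 200] [129.  89.]
[324.0983 209.0473] [ 26   5 103] [282.  88.]
[345.2155 212.0607] [ 27   5 105] [377. 102.]
[353.7437 218.3603] [ 19  16 238] [415. 130.]
[413.0516 224.4576] [ 21  22 109] [682. 157.]
[327.1424 224.6773] [ 7 10 43] [295. 158.]
[334.1899 228.2093] [ 11  41 362] [327. 174.]
[299.2955 230.0534] [  51   52 1990] [170. 182.]
[384.3286 227.62  ] [ 28  18 151] [553. 172.]
[325.505  238.7191] [ 64  69 752] [288. 221.]
[383.6335 242.1509] [  44  107 1975] [550. 237.]
[394.4091 230.1136] [ 5  8 22] [598. 183.]
[408.3565 232.2083] [ 6  8 27] [661. 192.]
[319.0227 239.7386] [ 4  7 22] [259. 226.]
[415.4417 242.7283] [22 17 75] [693. 240.]
[320.0179 241.7798] [ 4  6 21] [263. 235.]
[284.6494 247.9354] [ 17  19 236] [104. 263.]
[329.5    247.9943] [17  4 44] [306. 263.]
[334.7798 248.0179] [ 6  4 21] [330. 263.]
[391.4426 254.375 ] [ 9  8 37] [585. 292.]
[348.4461 257.1468] [ 16  18 218] [391. 304.]
[404.7036 256.575 ] [14  6 35] [644. 302.]
[273.9236 257.125 ] [14  3 36] [ 56. 304.]
[287.5304 259.1453]
[... 759 characters left out ...]
392.]
[344.9682 276.7458] [ 26   7 118] [376. 393.]
[365.3017 277.5292] [149  11 788] [467. 396.]
[407.0954 278.4324] [152  12 692] [655. 400.]
side
[288.024  205.9768] [ 30  19 302] [308. 119.]
[269.1452 215.6201] [  61   56 2287] [223. 163.]
[292.5286 214.9227] [ 17  23 262] [329. 159.]
[246.8147 219.4009] [10  7 58] [123. 180.]
[308.1977 232.3295] [10  7 55] [399. 238.]
[312.9783 245.071 ] [  66   59 2510] [421. 295.]
[278.5099 242.2748] [ 69  24 302] [266. 282.]
[292.9617 241.2423] [12  7 49] [331. 278.]
[240.7846 271.1532] [ 173  170 3442] [ 96. 412.]
[298.8857 251.9813] [ 22  35 374] [357. 326.]
[275.5219 254.3158] [ 12  11 114] [252. 337.]
[277.8106 271.1819] [ 13  10 101] [262. 413.]
```

Run:
```python
from h import *
a=cv2.imread('pics/top0.png')
T={'A':((290.10,209.34),(246.81,219.40)),'B':((353.74,218.36),(308.20,232.33)),'D':((348.45,257.15),(275.52,254.32)),
'rib':((334.19,228.21),(288.02,205.98)),'knob':((299.30,230.05),(267.8,211.4)),'lid':((333.8,233.6),(284.0,208.9))}
for k,(t,s) in T.items(): print(k,*tri(t,s))
S=[(290.10,209.34),(353.74,218.36),(284.65,247.94),(348.45,257.15)]
p=np.array([plane('top',u,.048)[:2] for u in S]);print(p);c=p.mean(0)
e=(p[1]-p[0]+p[3]-p[2])/2;f=(p[0]-p[2]+p[1]-p[3])/2
yaw=np.arctan2(e[1],e[0]);print('carrier c',c,'dx',np.linalg.norm(e),'dy',np.linalg.norm(f),'yaw',np.degrees(yaw),np.degrees(np.arctan2(f[1],f[0])-np.pi/2))
# rail screws
R=np.array([((127,54),(343,86),(504,107)),((92,297),(308,329),(472,354))])
r=np.array([[plane('top',(q+.5)/4.5-.5+[262,190],.044)[:2] for q in R_] for R_ in R])
m=r.mean(0);d=m[2]-m[0];print('rail mid',m,np.degrees(np.arctan2(d[1],d[0])),'sep',np.linalg.norm(r[0]-r[1],axis=1))
ex=np.array([np.cos(yaw),np.sin(yaw)]);ey=np.array([-ex[1],ex[0]])
print('rail mid in carrier',(m-c)@np.array([ex,ey]).T)
for n,(t,z) in {'knob':((299.30,230.05),.070),'rib':((334.19,228.21),.1185),'lid':((333.8,233.6),.118)}.items():
    q=plane('top',t,z)[:2];print(n,q,(q-c)@np.array([ex,ey]).T)
g=cv2.resize(cv2.cvtColor(a,cv2.COLOR_BGR2GRAY)[215:255,310:355],None,fx=6,fy=6,interpolation=cv2.INTER_CUBIC)
h=cv2.HoughCircles(g,cv2.HOUGH_GRADIENT,1.5,10,param1=80,param2=20,minRadius=50,maxRadius=90)
if h is not None:
    for q in h[0][:4]:
        u=(q[:2]+.5)/6-.5+[310,215];X=plane('top',u,.118)[:2];print('hough',u,q[2]/6,X,(X-c)@np.array([ex,ey]).T)
# carrier front/read
for cx in ((435,115),(411,326),(544,130),(519,340)):pass
```

```text
A [ 0.441  -0.28    0.0305] [np.float64(0.036596137078057825), np.float64(0.03659613707805771)]
B [ 0.4527 -0.4245  0.0724] [np.float64(0.0009357942316755575), np.float64(0.0009357942316754577)]
D [ 0.376  -0.4184  0.0486] [np.float64(0.0005189315919253608), np.float64(0.0005189315919251809)]
rib [ 0.4313 -0.3822  0.1198] [np.float64(0.000390263649328837), np.float64(0.0003902636493288799)]
knob [ 0.4287 -0.317   0.072 ] [np.float64(0.00032065240958965467), np.float64(0.0003206524095896758)]
lid [ 0.4215 -0.382   0.1165] [np.float64(0.0006321599395660505), np.float64(0.0006321599395661)]
[[ 0.4719 -0.2975]
 [ 0.4551 -0.4285]
 [ 0.3921 -0.2875]
 [ 0.3755 -0.4182]]
carrier c [ 0.4237 -0.3579] dx 0.13189830818195838 dy 0.0803151252065832 yaw -97.254771145696 -97.2490383843151
rail mid [[ 0.4323 -0.2895]
 [ 0.4192 -0.3886]
 [ 0.4098 -0.4627]] -97.37931236490779 sep [0.113  0.1125 0.1138]
rail mid in carrier [[-0.069  -0.0001]
 [ 0.0311 -0.0006]
 [ 0.1057 -0.0005]]
knob [ 0.4285 -0.3168] [-0.0414 -0.0004]
rib [ 0.4311 -0.3821] [0.0231 0.0104]
lid [ 0.4209 -0.3815] [0.0238 0.0002]
hough [331.4583 234.4583] 13.008334 [ 0.4192 -0.3771] [ 0.0196 -0.002 ]
hough [333.7083 234.2083] 10.183333 [ 0.4197 -0.3813] [ 0.0237 -0.0009]
hough [330.4583 237.7083] 10.983334 [ 0.413  -0.3753] [ 0.0186 -0.0083]
hough [333.4583 235.9583] 12.383334 [ 0.4164 -0.3809] [ 0.0237 -0.0043]
```

Heights agree with the text (lid 0.117, rib 0.120, knob 0.072, carrier top 0.049). The nest yaw is −97.3° and the pot is at about (0.4206, −0.382). The rib points at roughly 0°, so the pot needs about −97°.

Add to h.py:
```python
def delta(target,yaw_y=None,R=None,p=None):
    """world target -> tool-axes shift, rz so that tool y points at yaw_y"""
    s=bot.sense();R=s['eef_rot'] if R is None else R;p=s['tcp_pos'] if p is None else p
    d=R.T@(np.array(target)-p);rz=0
    if yaw_y is not None: rz=-(yaw_y-np.arctan2(R[1,1],R[0,1]))
    return d,rz
```

Run:
```python
from h import *
print(delta((.46,.38,.25),.9))
a=cv2.imread('pics/top0.png');g=cv2.cvtColor(a,cv2.COLOR_BGR2GRAY)
x0,y0=322,218
g=cv2.resize(g[y0:250,x0:347],None,fx=4,fy=4,interpolation=cv2.INTER_CUBIC)
h=cv2.morphologyEx(g,cv2.MORPH_BLACKHAT,np.ones((41,41),np.uint8));m=(h>45).astype(np.uint8)
n,l,st,c=cv2.connectedComponentsWithStats(m)
i=min(range(1,n),key=lambda i:abs((c[i]+.5)/4-.5+[x0,y0]-[334.2,228.2]).sum())
ys,xs=np.where(l==i);uv=(np.c_[xs,ys]+.5)/4-.5+[x0,y0]
X=np.array([plane('top',u,.1195)[:2] for u in uv]);w,V=np.linalg.eigh(np.cov(X.T));d=V[:,1]
print('rib c',X.mean(0),'len',4*np.sqrt(w[::-1]),'ang',np.degrees(np.arctan2(d[1],d[0])))
```

```text
(array([-0.3647, -0.1275, -0.0196]), np.float64(0.4479998688582306))
rib c [ 0.432  -0.3821] len [0.0234 0.0052] ang -177.84296537176203
```

The rows are not in the units I measure in: shifts go in shares of 0.4 m and turns go in shares of 2 rad. I convert before sending: -0.365 m / 0.4 = -0.9125, -0.128 m / 0.4 = -0.32, 0.45 rad / 2 = 0.225.

Request:
{"name": "inch_along", "arguments": {"moves": [{"pos":[-0.9125, -0.32, -0.05], "rot":[0, 0, 0.225], "finger_gap":1}, {"pos":[-0.9125, -0.32, -0.05], "rot":[0, 0, 0.225], "finger_gap":1}, {"pos":[-0.9125, -0.32, -0.05], "rot":[0, 0, 0.225], "finger_gap":1}, {"pos":[-0.9125, -0.32, -0.05], "rot":[0, 0, 0.225], "finger_gap":1}, {"pos":[-0.9125, -0.32, -0.05], "rot":[0, 0, 0.225], "finger_gap":1}, {"pos":[-0.9125, -0.32, -0.05], "rot":[0, 0, 0.225], "finger_gap":1}, {"pos":[-0.9125, -0.32, -0.05], "rot":[0, 0, 0.225], "finger_gap":1}, {"pos":[-0.9125, -0.32, -0.05], "rot":[0, 0, 0.225], "finger_gap":1}]}}

```text
t: 0.9
tcp_pos: [0.4624, 0.3775, 0.2508]
eef_rot: [[-0.781, 0.625, -0.0], [0.625, 0.781, -0.001], [-0.0, -0.001, -1.0]]
contact_force: [-0.1, 0.5, 0.5]
grip_width: 1.003
gripper_force: 0.0
```

```bash
python3 -c "
from h import *
print(delta((.56,.02,.25),.5))"
```

```text
(array([-0.2995, -0.2183,  0.0011]), np.float64(0.39621251046500294))
```

To row units: -0.3 m / 0.4 = -0.75, -0.218 m / 0.4 = -0.545, 0.4 rad / 2 = 0.2.

Request:
{"name": "inch_along", "arguments": {"moves": [{"pos":[-0.75, -0.545, 0], "rot":[0, 0, 0.2], "finger_gap":1}, {"pos":[-0.75, -0.545, 0], "rot":[0, 0, 0.2], "finger_gap":1}, {"pos":[-0.75, -0.545, 0], "rot":[0, 0, 0.2], "finger_gap":1}, {"pos":[-0.75, -0.545, 0], "rot":[0, 0, 0.2], "finger_gap":1}, {"pos":[-0.75, -0.545, 0], "rot":[0, 0, 0.2], "finger_gap":1}, {"pos":[-0.75, -0.545, 0], "rot":[0, 0, 0.2], "finger_gap":1}, {"pos":[-0.75, -0.545, 0], "rot":[0, 0, 0.2], "finger_gap":1}, {"pos":[-0.75, -0.545, 0], "rot":[0, 0, 0.2], "finger_gap":1}]}}

```text
t: 1.7
tcp_pos: [0.5594, 0.0181, 0.2504]
eef_rot: [[-0.474, 0.88, -0.001], [0.88, 0.474, -0.001], [-0.001, -0.002, -1.0]]
contact_force: [0.2, 0.6, -0.2]
grip_width: 1.002
gripper_force: 0.0
```

```bash
python3 -c "
from h import *
print(delta((.4206,-.382,.20),.11))"
```

```text
(array([-0.2865, -0.3118,  0.0511]), np.float64(0.38396470490641765))
```

Distance .426 → 9 rows; next call adjusts.

To row units: -0.312 m / 0.4 = -0.78, -0.286 m / 0.4 = -0.715, 0.38 rad / 2 = 0.19.

Request:
{"name": "inch_along", "arguments": {"moves": [{"pos":[-0.715, -0.78, 0.075], "rot":[0, 0, 0.19], "finger_gap":1}, {"pos":[-0.715, -0.78, 0.075], "rot":[0, 0, 0.19], "finger_gap":1}, {"pos":[-0.715, -0.78, 0.075], "rot":[0, 0, 0.19], "finger_gap":1}, {"pos":[-0.715, -0.78, 0.075], "rot":[0, 0, 0.19], "finger_gap":1}, {"pos":[-0.715, -0.78, 0.075], "rot":[0, 0, 0.19], "finger_gap":1}, {"pos":[-0.715, -0.78, 0.075], "rot":[0, 0, 0.19], "finger_gap":1}, {"pos":[-0.715, -0.78, 0.125], "rot":[0, 0, 0.19], "finger_gap":1}, {"pos":[-0.715, -0.78, 0.125], "rot":[0, 0, 0.19], "finger_gap":1}]}}

```text
t: 2.5
tcp_pos: [0.4292, -0.3547, 0.2071]
eef_rot: [[-0.118, 0.993, 0.0], [0.993, 0.118, -0.0], [-0.0, 0.0, -1.0]]
contact_force: [1.0, 0.3, -0.1]
grip_width: 1.0
gripper_force: 0.0
```

Request:
{"name": "inch_along", "arguments": {"moves": [{"finger_gap":1}, {"finger_gap":1}]}}

```text
t: 2.7
tcp_pos: [0.4294, -0.3533, 0.2063]
eef_rot: [[-0.115, 0.993, -0.001], [0.993, 0.115, 0.002], [0.002, -0.001, -1.0]]
contact_force: [-0.0, 0.8, 0.4]
grip_width: 0.998
gripper_force: 0.0
```

```bash
python3 -c "
from h import *
print(delta((.4206,-.382,.092),.11))
f=bot.grab_frame('side');cv2.imwrite('pics/s1.png',cv2.resize(f[130:320,200:400],None,fx=3,fy=3))"
```

```text
(array([-0.0277, -0.0119,  0.1143]), np.float64(0.005532426201244889))
```

View pics/s1.png

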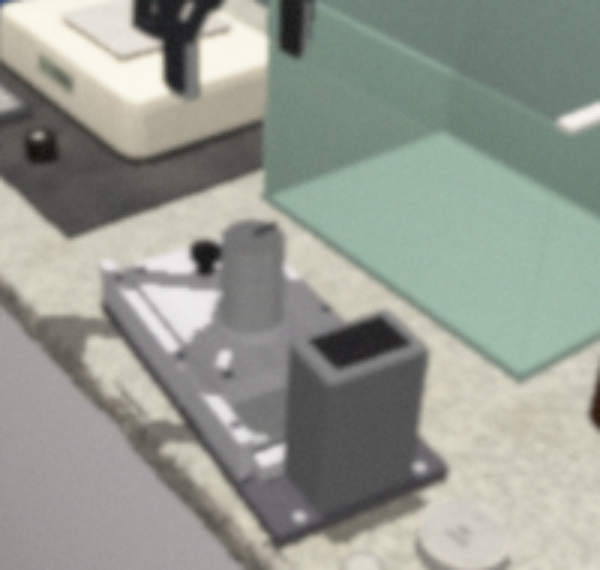

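The open fingers are above and to the rear of the pot, and the pot is still standing. I'll grip about 52° off the plate's direction so the fingertips clear the plate.

To row units: 0.06 m / 0.4 = 0.15, 0.05 m / 0.4 = 0.125, -0.785 rad / 2 = -0.3925.

Request:
{"name": "inch_along", "arguments": {"moves": [{"pos":[-0.0693, -0.0298, 0.05], "rot":[0, 0, -0.075], "finger_gap":1}, {"pos":[-0.0693, -0.0298, 0.05], "rot":[0, 0, -0.15], "finger_gap":1}, {"pos":[-0.0693, -0.0298, 0.1], "rot":[0, 0, -0.225], "finger_gap":1}, {"pos":[-0.0693, -0.0298, 0.125], "rot":[0, 0, -0.3], "finger_gap":1}, {"pos":[-0.0693, -0.0298, 0.15], "rot":[0, 0, -0.3925], "finger_gap":1}, {"pos":[-0.0693, -0.0298, 0.15], "rot":[0, 0, -0.3925], "finger_gap":1}, {"pos":[-0.0693, -0.0298, 0.15], "rot":[0, 0, -0.3925], "finger_gap":1}]}}

```text
t: 3.45
tcp_pos: [0.4228, -0.3801, 0.1478]
eef_rot: [[-0.787, 0.617, 0.0], [0.617, 0.787, 0.0], [-0.0, 0.0, -1.0]]
contact_force: [-1.1, 0.5, -0.2]
grip_width: 0.999
gripper_force: 0.0
```

```bash
python3 -c "
from h import *
print(bot.sense()['joint_pos'],delta((.4206,-.382,.085),.9))"
```

```text
[-0.7924  0.0056  1.4663  0.0004  1.6694 -1.6983] (array([ 0.0006, -0.0028,  0.0628]), np.float64(0.005879459479356197))
```

To row units: 0.0615 m / 0.4 = 0.1538, 0.05 m / 0.4 = 0.125.

Request:
{"name": "inch_along", "arguments": {"moves": [{"pos":[0, -0.0025, 0.05], "finger_gap":1}, {"pos":[0, -0.005, 0.1], "finger_gap":1}, {"pos":[0, -0.005, 0.125], "finger_gap":1}, {"pos":[0, -0.005, 0.1538], "finger_gap":1}, {"pos":[0, -0.005, 0.1538], "finger_gap":1}, {"pos":[0, -0.005, 0.1538], "finger_gap":1}]}}

```text
t: 4.05
tcp_pos: [0.4207, -0.3833, 0.0865]
eef_rot: [[-0.785, 0.619, 0.0], [0.619, 0.785, -0.0], [-0.001, -0.0, -1.0]]
contact_force: [0.4, -0.4, 0.4]
grip_width: 0.998
gripper_force: 0.0
```

```bash
python3 -c "
from h import *
print(delta((.4206,-.382,.085),.9))"
```

```text
(array([0.0009, 0.001 , 0.0015]), np.float64(0.0030844952739250697))
```

To row units: 0.001 m / 0.4 = 0.0025.

Request:
{"name": "inch_along", "arguments": {"moves": [{"pos":[0.0025, 0.0025, 0], "finger_gap":0.6}, {"pos":[0.0025, 0.0025, 0], "finger_gap":0.5}, {"pos":[0.0025, 0.0025, 0], "finger_gap":0.4}, {"pos":[0.0025, 0.0025, 0], "finger_gap":0.3}, {"pos":[0.0025, 0.0025, 0], "finger_gap":0.3}, {"pos":[0.0025, 0.0025, 0], "finger_gap":0.3}]}}

```text
t: 4.65
tcp_pos: [0.4205, -0.3823, 0.0868]
eef_rot: [[-0.785, 0.619, 0.001], [0.619, 0.785, -0.001], [-0.001, -0.0, -1.0]]
contact_force: [-0.9, 0.0, 5.8]
grip_width: 0.475
gripper_force: 60.7
```

To row units: 0.9 rad / 2 = 0.45.

Request:
{"name": "inch_along", "arguments": {"moves": [{"rot":[0, 0, 0.075], "finger_gap":0.3}, {"rot":[0, 0, 0.15], "finger_gap":0.3}, {"rot":[0, 0, 0.225], "finger_gap":0.3}, {"rot":[0, 0, 0.3], "finger_gap":0.3}, {"rot":[0, 0, 0.375], "finger_gap":0.3}, {"rot":[0, 0, 0.45], "finger_gap":0.3}, {"rot":[0, 0, 0.45], "finger_gap":0.3}]}}

```text
t: 5.35
tcp_pos: [0.421, -0.3818, 0.0868]
eef_rot: [[0.001, 1.0, 0.002], [1.0, -0.001, -0.0], [-0.0, 0.002, -1.0]]
contact_force: [0.8, 1.1, 4.5]
grip_width: 0.477
gripper_force: 61.1
```

Request:
{"name": "inch_along", "arguments": {"moves": [{"rot":[0, 0, 0.075], "finger_gap":0.3}, {"rot":[0, 0, 0.15], "finger_gap":0.3}, {"rot":[0, 0, 0.225], "finger_gap":0.3}, {"rot":[0, 0, 0.3], "finger_gap":0.3}, {"rot":[0, 0, 0.35], "finger_gap":0.3}, {"rot":[0, 0, 0.41], "finger_gap":0.3}, {"rot":[0, 0, 0.41], "finger_gap":0.3}, {"rot":[0, 0, 0.41], "finger_gap":0.3}]}}

```text
t: 6.15
tcp_pos: [0.4209, -0.3822, 0.0868]
eef_rot: [[0.727, 0.687, 0.002], [0.687, -0.727, -0.001], [0.0, 0.002, -1.0]]
contact_force: [1.4, 0.4, 5.6]
grip_width: 0.473
gripper_force: 61.1
```

Now I'll open, rise 8 cm, and back off so the camera can see.

To row units: -0.1 m / 0.4 = -0.25, -0.07 m / 0.4 = -0.175.

Request:
{"name": "inch_along", "arguments": {"moves": [{"finger_gap":0.7}, {"finger_gap":1}, {"finger_gap":1}, {"pos":[0, 0, -0.025], "finger_gap":1}, {"pos":[0, 0, -0.075], "finger_gap":1}, {"pos":[0, 0, -0.175], "finger_gap":1}, {"pos":[0, 0, -0.25], "finger_gap":1}, {"pos":[0, 0, -0.25], "finger_gap":1}]}}

```text
t: 6.95
tcp_pos: [0.4216, -0.3834, 0.1929]
eef_rot: [[0.729, 0.685, 0.007], [0.685, -0.729, -0.007], [0.0, 0.01, -1.0]]
contact_force: [-1.5, 0.1, 1.2]
grip_width: 1.0
gripper_force: 0.0
```

```bash
python3 -c "
from h import *
print(delta((.40,-.16,.187)))"
```

```text
(array([ 0.1373, -0.1777,  0.0041]), 0)
```

Request:
{"name": "inch_along", "arguments": {"moves": [{"pos":[0.3425, -0.445, 0], "finger_gap":0.5}, {"pos":[0.3425, -0.445, 0], "finger_gap":0.5}, {"pos":[0.3425, -0.445, 0], "finger_gap":0.5}, {"pos":[0.3425, -0.445, 0], "finger_gap":0}, {"pos":[0.3425, -0.445, 0], "finger_gap":0}, {"pos":[0.3425, -0.445, 0], "finger_gap":0}]}}

```text
t: 7.55
tcp_pos: [0.3981, -0.1558, 0.1864]
eef_rot: [[0.726, 0.688, 0.001], [0.688, -0.726, 0.0], [0.001, 0.0, -1.0]]
contact_force: [0.0, -0.7, 0.8]
grip_width: 0.009
gripper_force: 0.0
```

Create rib.py:
```python
from h import *
import sys
a=bot.grab_frame('top');cv2.imwrite(sys.argv[1],cv2.resize(a[190:282,262:437],None,fx=4.5,fy=4.5,interpolation=cv2.INTER_CUBIC))
g=cv2.cvtColor(a,cv2.COLOR_BGR2GRAY);x0,y0,x1,y1=322,218,360,254
g=cv2.resize(g[y0:y1,x0:x1],None,fx=4,fy=4,interpolation=cv2.INTER_CUBIC)
h=cv2.morphologyEx(g,cv2.MORPH_BLACKHAT,np.ones((41,41),np.uint8));m=(h>45).astype(np.uint8)
n,l,st,c=cv2.connectedComponentsWithStats(m)
for i in range(1,n):
    if st[i,4]<150: continue
    ys,xs=np.where(l==i);uv=(np.c_[xs,ys]+.5)/4-.5+[x0,y0]
    X=np.array([plane('top',u,.1195)[:2] for u in uv]);w,V=np.linalg.eigh(np.cov(X.T));d=V[:,1]
    print('blob',X.mean(0),'len',4*np.sqrt(w[::-1]),'ang',np.degrees(np.arctan2(d[1],d[0])))
for c,s in blobs(a,61,45,(262,190,380,282)):
    if s[2]>150: print(c,s)
```

```bash
python3 rib.py pics/t2.png
```

```text
blob [ 0.4494 -0.4188] len [0.0089 0.006 ] ang 87.01263813249875
blob [ 0.4116 -0.364 ] len [0.0426 0.015 ] ang -158.09318412286373
blob [ 0.4183 -0.3935] len [0.0215 0.0053] ang 86.14561654221589
[337.9691 209.6858] [ 26  20 255]
[290.1026 209.3352] [ 17  16 201]
[327.7613 209.5732] [ 55   9 222]
[353.7379 218.3729] [ 19  16 237]
[299.2972 230.056 ] [  51   51 1983]
[324.06   237.9057] [ 42  77 692]
[340.0837 235.0548] [ 41  12 381]
[284.8993 247.9454] [ 15  19 206]
[277.7213 250.5582] [ 19  19 187]
[348.4518 257.1273] [ 16  18 218]
[279.0846 275.6044] [132  16 656]
[322.6298 275.7681] [124  19 788]
[303.6428 276.6168] [ 34  10 183]
[360.3294 277.4012] [152  12 801]
```

View pics/t2.png

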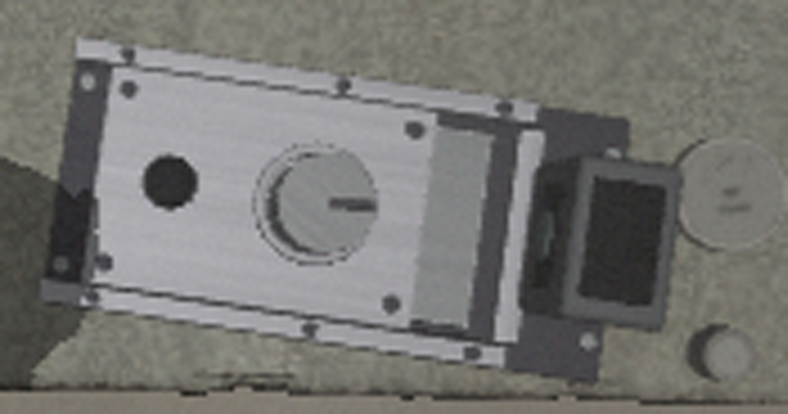

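The rib now points at the reader: it runs from crop (329,203) to (375,206), about −95° ± 3 against the wanted −97.3°. The carrier screws have not moved. Next I'll bring the shut fingers in behind the carrier.

```bash
python3 -c "
from h import *
print(delta((.4363,-.2587,.10),-.127))"
```

```text
(array([-0.0419,  0.0997,  0.0863]), np.float64(-0.6870016124929057))
```

To row units: 0.0997 m / 0.4 = 0.2493, 0.086 m / 0.4 = 0.215, -0.687 rad / 2 = -0.3435.

Request:
{"name": "inch_along", "arguments": {"moves": [{"pos":[-0.105, 0.2493, 0.05], "rot":[0, 0, -0.075], "finger_gap":0}, {"pos":[-0.105, 0.2493, 0.1], "rot":[0, 0, -0.15], "finger_gap":0}, {"pos":[-0.105, 0.2493, 0.15], "rot":[0, 0, -0.225], "finger_gap":0}, {"pos":[-0.105, 0.2493, 0.2], "rot":[0, 0, -0.3], "finger_gap":0}, {"pos":[-0.105, 0.2493, 0.215], "rot":[0, 0, -0.3435], "finger_gap":0}, {"pos":[-0.105, 0.2493, 0.215], "rot":[0, 0, -0.3435], "finger_gap":0}, {"pos":[-0.105, 0.2493, 0.215], "rot":[0, 0, -0.3435], "finger_gap":0}]}}

```text
t: 8.3
tcp_pos: [0.4358, -0.2608, 0.1]
eef_rot: [[0.133, 0.991, -0.0], [0.991, -0.133, -0.0], [-0.0, -0.0, -1.0]]
contact_force: [-0.2, 0.2, 0.3]
grip_width: 0.0
gripper_force: 0.0
```

```bash
python3 -c "
from h import *
print(delta((.4363,-.2587,.0345),-.127))"
```

```text
(array([0.0022, 0.0003, 0.0655]), np.float64(-0.0065113856670835635))
```

To row units: 0.0655 m / 0.4 = 0.1638, 0.06 m / 0.4 = 0.15.

Request:
{"name": "inch_along", "arguments": {"moves": [{"pos":[0.005, 0, 0.075], "finger_gap":0}, {"pos":[0.005, 0, 0.125], "finger_gap":0}, {"pos":[0.005, 0, 0.15], "finger_gap":0}, {"pos":[0.005, 0, 0.1638], "finger_gap":0}, {"pos":[0.005, 0, 0.1638], "finger_gap":0}, {"pos":[0.005, 0, 0.1638], "finger_gap":0}]}}

```text
t: 8.9
tcp_pos: [0.4368, -0.2584, 0.0358]
eef_rot: [[0.13, 0.992, 0.002], [0.992, -0.13, -0.001], [-0.001, 0.002, -1.0]]
contact_force: [-1.2, -1.2, -0.2]
grip_width: 0.002
gripper_force: 0.0
```

Request:
{"name": "inch_along", "arguments": {"moves": [{"pos":[-0.01, 0, 0], "finger_gap":0}, {"pos":[-0.02, 0, 0], "finger_gap":0}, {"pos":[-0.0275, 0, 0], "finger_gap":0}, {"pos":[-0.0325, 0, 0], "finger_gap":0}, {"pos":[-0.0375, 0, 0], "finger_gap":0}, {"pos":[-0.0425, 0, 0], "finger_gap":0}]}}

```text
t: 9.5
tcp_pos: [0.4341, -0.2742, 0.0345]
eef_rot: [[0.129, 0.992, 0.0], [0.992, -0.129, 0.002], [0.002, -0.0, -1.0]]
contact_force: [0.9, 3.7, 1.3]
grip_width: -0.001
gripper_force: 1.9
```

To row units: -0.016 m / 0.4 = -0.04, -0.014 m / 0.4 = -0.035.

Request:
{"name": "inch_along", "arguments": {"moves": [{"pos":[-0.005, 0, 0], "finger_gap":0}, {"pos":[-0.01, 0, 0], "finger_gap":0}, {"pos":[-0.015, 0, 0], "finger_gap":0}, {"pos":[-0.02, 0, 0], "finger_gap":0}, {"pos":[-0.025, 0, 0], "finger_gap":0}, {"pos":[-0.03, 0, 0], "finger_gap":0}, {"pos":[-0.035, 0, 0], "finger_gap":0}, {"pos":[-0.04, 0, 0], "finger_gap":0}]}}

```text
t: 10.3
tcp_pos: [0.4319, -0.2908, 0.0345]
eef_rot: [[0.13, 0.992, 0.0], [0.992, -0.13, 0.0], [0.0, 0.0, -1.0]]
contact_force: [0.1, 3.8, 1.8]
grip_width: 0.007
gripper_force: 2.0
```

Request:
{"name": "inch_along", "arguments": {"moves": [{"pos":[-0.0025, 0, 0], "finger_gap":0}, {"pos":[-0.005, 0, 0], "finger_gap":0}, {"pos":[-0.0075, 0, 0], "finger_gap":0}, {"pos":[-0.01, 0, 0], "finger_gap":0}, {"pos":[-0.0125, 0, 0], "finger_gap":0}, {"pos":[-0.015, 0, 0], "finger_gap":0}]}}

```text
t: 10.9
tcp_pos: [0.4311, -0.2966, 0.0345]
eef_rot: [[0.13, 0.992, 0.0], [0.992, -0.13, -0.0], [-0.0, 0.0, -1.0]]
contact_force: [-0.0, 4.5, 2.1]
grip_width: -0.003
gripper_force: 2.0
```

```bash
python3 -c "
from h import *
print(delta((.4363,-.2587,.0345),-.127))
for n,r in (('top',(262,190,380,282)),):
    a=bot.grab_frame(n)
    for c,s in blobs(a,61,45,r):
        if s[2]>150: print(c,s)
"
```

```text
(array([ 0.0383,  0.0002, -0.    ]), np.float64(-0.0029381143837721446))
[333.8434 210.5639] [ 61  37 507]
[314.2142 236.6555] [ 133  158 1606]
[365.4599 220.1308] [ 17  17 215]
[352.267  236.7297] [ 44  12 375]
[264.4738 248.9491] [  33   69 1144]
[280.5753 257.7097] [ 40  25 478]
[360.1102 258.7392] [ 19  16 219]
[270.8003 275.6688] [ 81   9 445]
[363.121  277.5109] [125  10 686]
```

The carrier has moved about 24 mm and is still riding. I'll continue at 1 mm per row.

To row units: -0.006 m / 0.4 = -0.015, -0.005 m / 0.4 = -0.0125.

Request:
{"name": "inch_along", "arguments": {"moves": [{"pos":[-0.0025, 0, 0], "finger_gap":0}, {"pos":[-0.005, 0, 0], "finger_gap":0}, {"pos":[-0.0075, 0, 0], "finger_gap":0}, {"pos":[-0.01, 0, 0], "finger_gap":0}, {"pos":[-0.0125, 0, 0], "finger_gap":0}, {"pos":[-0.015, 0, 0], "finger_gap":0}], "only": "pos|force"}}

```text
tcp_pos: [0.4303, -0.3026, 0.0345]
contact_force: [1.1, 4.3, 0.8]
gripper_force: 2.1
```

To row units: -0.005 m / 0.4 = -0.0125, -0.004 m / 0.4 = -0.01.

Request:
{"name": "inch_along", "arguments": {"moves": [{"pos":[-0.0025, 0, 0], "finger_gap":0}, {"pos":[-0.005, 0, 0], "finger_gap":0}, {"pos":[-0.0075, 0, 0], "finger_gap":0}, {"pos":[-0.01, 0, 0], "finger_gap":0}, {"pos":[-0.0125, 0, 0], "finger_gap":0}], "only": "pos|force"}}

```text
tcp_pos: [0.4296, -0.3076, 0.0344]
contact_force: [-0.0, 3.1, 2.2]
gripper_force: 1.8
```

To row units: -0.004 m / 0.4 = -0.01, -0.003 m / 0.4 = -0.0075.

Request:
{"name": "inch_along", "arguments": {"moves": [{"pos":[-0.0025, 0, 0], "finger_gap":0}, {"pos":[-0.005, 0, 0], "finger_gap":0}, {"pos":[-0.0075, 0, 0], "finger_gap":0}, {"pos":[-0.01, 0, 0], "finger_gap":0}], "only": "pos|force"}}

```text
tcp_pos: [0.4291, -0.3115, 0.0343]
contact_force: [-0.9, 2.8, 1.8]
gripper_force: 1.5
```

To row units: -0.004 m / 0.4 = -0.01, -0.003 m / 0.4 = -0.0075.

Request:
{"name": "inch_along", "arguments": {"moves": [{"pos":[-0.0025, 0, 0], "finger_gap":0}, {"pos":[-0.005, 0, 0], "finger_gap":0}, {"pos":[-0.0075, 0, 0], "finger_gap":0}, {"pos":[-0.01, 0, 0], "finger_gap":0}], "only": "pos|force"}}

```text
tcp_pos: [0.4289, -0.3128, 0.0342]
contact_force: [1.9, 15.0, 4.9]
gripper_force: 7.5
```

The force has jumped to 15 N and motion has stopped, so it has probably dropped. I'll back off and check.

To row units: -0.1 m / 0.4 = -0.25, -0.07 m / 0.4 = -0.175.

Request:
{"name": "inch_along", "arguments": {"moves": [{"pos":[0.015, 0, 0], "finger_gap":0}, {"pos":[0.045, 0, 0], "finger_gap":0}, {"pos":[0.06, 0, 0], "finger_gap":0}, {"pos":[0.06, 0, -0.075], "finger_gap":0}, {"pos":[0.06, 0, -0.175], "finger_gap":0}, {"pos":[0.06, 0, -0.25], "finger_gap":0}, {"pos":[0.06, 0, -0.25], "finger_gap":0}]}}

```text
t: 13.55
tcp_pos: [0.4337, -0.2931, 0.1405]
eef_rot: [[0.13, 0.992, 0.008], [0.992, -0.13, -0.007], [-0.006, 0.008, -1.0]]
contact_force: [0.4, -0.0, 0.9]
grip_width: -0.001
gripper_force: 0.0
```

```bash
sed -i 's/322,218,360,254/335,220,375,256/' rib.py; python3 rib.py pics/t3.png
```

Run:
```python
from h import *
f=bot.grab_frame('side');cv2.imwrite('pics/s3.png',cv2.resize(f[180:310,220:370],None,fx=4.5,fy=4.5,interpolation=cv2.INTER_CUBIC))
```

```text
blob [ 0.4259 -0.3982] len [0.0393 0.0135] ang 164.9132619032266
blob [ 0.4449 -0.4538] len [0.0087 0.0076] ang 137.57746985504602
blob [ 0.4136 -0.4314] len [0.0206 0.0049] ang 86.7695631900399
blob [ 0.3978 -0.4049] len [0.0182 0.0067] ang 51.388942984866105
blob [ 0.3912 -0.3857] len [0.011  0.0068] ang 153.49396169386893
[366.4995 214.7772] [124  27 833]
[310.5522 237.3081] [ 152  183 2488]
[372.3808 221.5144] [ 16  16 217]
[360.2782 237.8856] [ 41  11 354]
[263.1619 255.6058] [ 20  51 521]
[367.1476 259.8003] [ 20  16 221]
[276.4401 274.1332] [  95   48 1218]
[363.3197 277.5265] [125  10 683]
```

View pics/t3.png

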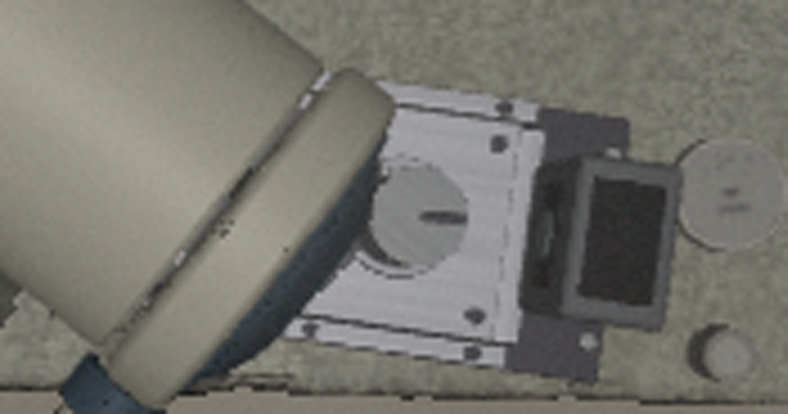

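View pics/s3.png

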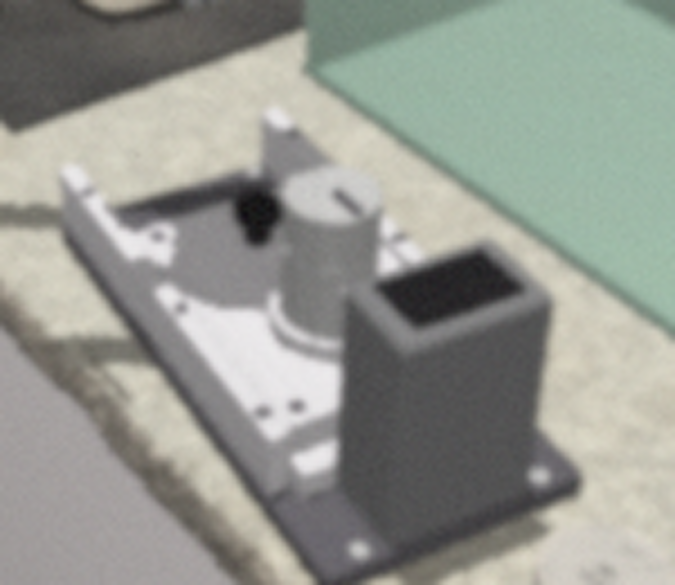

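The carrier has dropped: its top is below the rail tops and its front screws are at crop (499,144) and (475,316). The pot stands with its rib towards the reader, axis −93° against −97°, which is within tolerance. Next is the knob.

Run:
```python
from h import *
B=plane('top',(372.38,221.51),.040)[:2];D=plane('top',(367.15,259.80),.040)[:2];m=(B+D)/2
y=np.radians(-97.3);ex=np.array([np.cos(y),np.sin(y)])
k=m-.108*ex;p=m-.041*ex;r=plane('top',(360.28,237.89),.1115)[:2]
print('knob',k,'pot',p,'rib',r,np.degrees(np.arctan2(*(r-p)[::-1])))
print(delta((*k,.075),-.127))
```

```text
knob [ 0.4239 -0.3556] pot [ 0.4154 -0.4221] rib [ 0.4138 -0.4323] -98.9586806472033
(array([-0.0643, -0.    ,  0.0605]), np.float64(-0.0029479943019917743))
```

To row units: -0.065 m / 0.4 = -0.1625, 0.06 m / 0.4 = 0.15.

Request:
{"name": "inch_along", "arguments": {"moves": [{"pos":[-0.1, 0, 0], "finger_gap":0}, {"pos":[-0.1625, 0, 0], "finger_gap":0}, {"pos":[-0.1625, 0, 0.05], "finger_gap":0}, {"pos":[-0.1625, 0, 0.1125], "finger_gap":0}, {"pos":[-0.1625, 0, 0.15], "finger_gap":0}, {"pos":[-0.1625, 0, 0.1625], "finger_gap":0}, {"pos":[-0.1625, 0, 0.1625], "finger_gap":0}]}}

```text
t: 14.35
tcp_pos: [0.4228, -0.3553, 0.0681]
eef_rot: [[0.129, 0.992, -0.002], [0.992, -0.129, 0.002], [0.001, -0.002, -1.0]]
contact_force: [0.3, 0.4, 0.2]
grip_width: -0.0
gripper_force: 0.0
```

```bash
python3 -c "
from h import *
print(delta((.4237,-.3563,.060),-.127))"
```

```text
(array([-0.0008,  0.001 ,  0.0081]), np.float64(-0.0027296629111516757))
```

To row units: 0.009 m / 0.4 = 0.0225, 0.008 m / 0.4 = 0.02.

Request:
{"name": "inch_along", "arguments": {"moves": [{"pos":[-0.0025, 0.0025, 0.0075], "finger_gap":0}, {"pos":[-0.0025, 0.0025, 0.0125], "finger_gap":0}, {"pos":[-0.0025, 0.0025, 0.0175], "finger_gap":0}, {"pos":[-0.0025, 0.0025, 0.02], "finger_gap":0}, {"pos":[-0.0025, 0.0025, 0.0225], "finger_gap":0}, {"pos":[-0.0025, 0.0025, 0.0225], "finger_gap":0}], "only": "pos|force"}}

```text
tcp_pos: [0.4244, -0.3573, 0.0615]
contact_force: [-1.2, 1.7, 4.2]
gripper_force: 2.2
```

To row units: 0.002 m / 0.4 = 0.005, 0.001 m / 0.4 = 0.0025.

Request:
{"name": "inch_along", "arguments": {"moves": [{"pos":[0, 0, 0.0025], "finger_gap":0}, {"pos":[0, 0, 0.005], "finger_gap":0}, {"pos":[0, 0, 0.005], "finger_gap":0}], "only": "pos|force"}}

```text
tcp_pos: [0.4245, -0.3573, 0.0599]
contact_force: [-2.5, 2.4, 7.4]
gripper_force: 3.4
```

To row units: 0.002 m / 0.4 = 0.005, 0.001 m / 0.4 = 0.0025.

Request:
{"name": "inch_along", "arguments": {"moves": [{"pos":[0, 0, 0.0025], "finger_gap":0}, {"pos":[0, 0, 0.005], "finger_gap":0}, {"pos":[0, 0, 0.005], "finger_gap":0}], "only": "pos|force"}}

```text
tcp_pos: [0.4245, -0.3573, 0.0584]
contact_force: [-1.8, 3.5, 9.5]
gripper_force: 4.7
```

To row units: 0.002 m / 0.4 = 0.005, 0.001 m / 0.4 = 0.0025.

Request:
{"name": "inch_along", "arguments": {"moves": [{"pos":[0, 0, 0.0025], "finger_gap":0}, {"pos":[0, 0, 0.005], "finger_gap":0}, {"pos":[0, 0, 0.005], "finger_gap":0}], "only": "pos|force"}}

```text
tcp_pos: [0.4246, -0.3574, 0.058]
contact_force: [-5.2, 6.1, 16.2]
gripper_force: 8.2
```

At the solid stop: z 0.058 and 16 N. One last check of the pot before handing in.

The rows are not in the units I measure in: shifts go in shares of 0.4 m and turns go in shares of 2 rad. I convert before sending: 0.0005 m / 0.4 = 0.0013.

Request:
{"name": "inch_along", "arguments": {"moves": [{"pos":[0, 0, 0.0013], "finger_gap":0}, {"pos":[0, 0, 0.0013], "finger_gap":0}, {"pos":[0, 0, 0.0013], "finger_gap":0}], "only": "^t|pos|force"}}

```text
t: 16.15
tcp_pos: [0.4246, -0.3573, 0.0579]
contact_force: [-6.6, 5.8, 18.6]
gripper_force: 9.3
```

Run:
```python
from h import *
f=bot.grab_frame('side');a=bot.grab_frame('top')
c=lambda i:cv2.resize(i,(390,390),interpolation=cv2.INTER_CUBIC)
cv2.imwrite('pics/f.png',np.hstack([c(f[180:310,230:360]),c(a[190:282,325:417])]))
```

```text
(no output)
```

View pics/f.png

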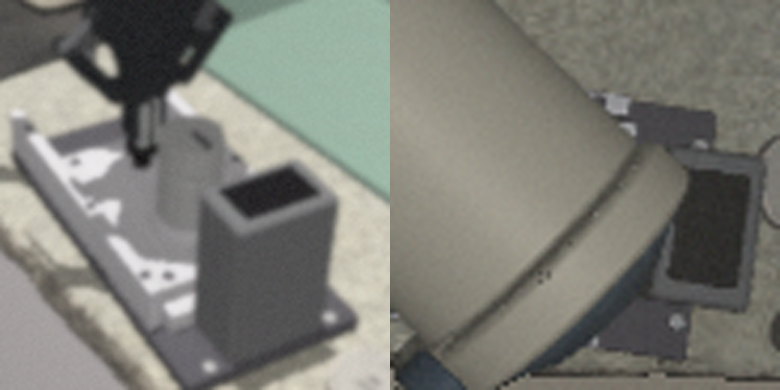

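The side view shows the shut fingers on the knob at (143,155), and the pot upright with its rib (200,140) still pointing at the reader. The gripper clears the pot.

```bash
python3 -c "
from rig import bot
print(bot.job_done())"
```

```text
the job is handed in; nothing more can be done
None
```

The job is handed in at about 16 s of the 61 s allowed, no verdict shown: the pot faces the window (about 4° off by its rib) and stands free, the carrier slid about 40 mm and dropped onto the dowels, and the fingers hold the knob at its stop with about 18 N.

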